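# Undo and open a drill jig, laying its hinged leaf back gently on the rest

### The arm

A 6-joint arm with a two-finger parallel gripper is mounted at the origin on a cart in front of the work surface, level with it; the furniture and walls round the work are solid. World frame = base frame: x ahead of the robot, y to its left, z up, the work surface at z = 0. Lengths are in mm, angles in rad, forces in N, time in s.
With the tool pointing down it reaches from about 400 to 925 mm from the base axis. Payload 12.5 kg.
Tool frame: the origin (TCP) lies between the finger pads; the fingertips stand 25 mm ahead of it and the grasp point (between the pads) lies 6 mm ahead of it; z points along the fingers, y is the line along which they close (so a half turn about z gives the same grasp; the last joint's range is limited). The gripper opens to 95 mm and grips with 3 to 60 N. Pads are 20 mm wide; open, the fingers measure 119 mm over their backs; the gripper's body (75 mm by 180 mm) begins 59 mm behind the grasp point.
Start: joints at [1.051, 0.491, 1.559, -0, 1.092, -0.106], TCP at [251.293, 572.275, 215.861] pointing down, gripper open.
Joint ranges: [-3.1, 3.1], [-0.84, 2.19], [0.05, 2.79], [-1.13, 4.28], [0.06, 2.93], [-2.69, 2.69]. Speed limits (rad/s): [2.22, 2.22, 2.79, 3.14, 3.14, 3.14].

### API

Orientations are given as [roll, pitch, yaw] about the fixed x, y, z axes, in that order (R = Rz(yaw) Ry(pitch) Rx(roll)).
In Python, from cell import state, read_camera, job_done, cut_out gives the robot as it stands. The module is installed in compiled form; this text tells all that it offers.
- The arm moves only by the tool jog_arm, never from a script. Its argument "motion" is a list of rows, each a list of 2 entries, a list of its own where there are three numbers: the shift along the tool's x, y, z in mm, then the turn about the tool's z in rad. A call has 1 to 5 rows; each row is the pose to reach, as a shift and turn from the pose commanded when the call began, along the tool's axes at that moment; what a row does not reach only later rows make up. A row lasts 1/10 s, in which the tool goes at most 50 mm and 8.59 degrees, less where a joint would pass 70% of its speed; a pose out of reach is approached as far as the arm can. A call with a gripper value outside its range is refused whole. "grip" is the closure, from 0 (fully open) to 1 (shut), set as the call begins (left out, the last holds). The fingers move at their own pace and stop on an object; the grip force is fixed at half the most. Time passes only in rows, so rows that repeat a pose let the fingers close. It gives the time, the measured TCP pose, the force, the opening and the grip force at its end, in the units of the state.
- state(): the state, without advancing time (a new reading comes with each control period).
- read_camera(name): name is "scene" or "top" or "wrist"; returns a dict with "img" (480x640x3 uint8, blue, green, red), "vertical_fov" (degrees; the focal length in pixels is half the picture's height over the tangent of half this angle, whatever the lens; pixels are square), "cx", "cy" (the principal point, pixels), "k1" (the pictures are not rectified: a ray, as slopes to the right and down, at radius r is drawn at 1 + k1 r^2 times it, then the intrinsics apply), "extrinsics" (4x4, takes a point from camera to world coordinates). Camera axes: x right, y up, looking along -z (the intrinsics and any distortion apply to the point x, -y, -z); pixel columns grow to the right and rows downward; lengths in mm; the calibration is good to about 2 mm. A picture is of the moment at which its call begins. There is no depth.
- job_done(): hands the job in; it is judged then, once.
Trained networks look in a picture, given as the dict that the camera call returned (one of the last four; its "shot" number tells which), for a name from the list of things; names that differ only in an ending like _2 or _b are one class to them, and where a whole thing is asked for, a point or a joint stands for the part that bears it (a point fixed in the world has none). Each returns a list of dicts, best first, with "p" (0 to 1); they miss things now and then, are a little off and sometimes report something else, mostly with a low value. They report only what shows in the picture. A call takes as long as a camera call.
- cut_out(name, picture): "region" (480x640 bool, what is visible of it) and "box" ([left, top, right, bottom] in pixels, round what is visible of it).
The state is a dict: "t": time; "joints": joint angles; "qvel": joint speeds; "tau": joint torques, N m; "eef_pos": TCP position; "tcp_rot": TCP orientation; "ft_force": force on the tool from outside, world axes, zero at the start; "moment": the same for the moment, N m; "opening": opening from 0.0 (shut) to 1.0 (fully open); "grip_force": force on a finger pad.
Only numpy, scipy, OpenCV 4.12 (cv2) and the standard library are available. Lean on these libraries where they do the work, as an engineer would, in place of code of your own. Each camera call takes 0.05 s, during which the arm holds its last target. There are 200 camera calls.

### The job

Open the drill jig: take the black nut off the stud and put it in the large whitish parts bin that stands beside the jig, then do the same with the brass spacer. Only then swing the jig's hinged leaf (it has a red handle) up over the top and lower it gently, without letting it drop or pressing it down hard, until it lies by its own weight on the rubber rest bar behind the hinge. Leave the glue bottle, the yellow-capped jar and the tape measure near the jig where they stand.

Things in the scene. Friction and masses are not known exactly. Their poses are not given: they have to be found in the camera images.
- jig: Drill jig, fixed to the bench: dark steel base plate 240 x 130 x 12 mm. Origin on the bench top under the hinge axis; z up; y along the hinge axis; x is horizontal from the shut leaf's side towards the rest: the rest is on the +x side. A pine block lies under the shut leaf. Its place and yaw differ each time.
- leaf_hinge (a point): Centre of the hinge axis, 48 mm above the bench; the axis runs along the jig's y. The leaf is an aluminium plate 90 mm wide (along the hinge), 10 mm thick, from the hinge to 101 mm out, its mid-plane through the hinge axis, about 0.3 to 0.55 kg, with a fork slot 14 mm wide (70 to 101 mm out) open at its free end, through which the stud passes.
- leaf (a joint): Hinge of the leaf, rad: 0 = shut (level, over the pine block, on the jig's -x side); grows as it opens; 1.57 = upright; 3.14 = laid back level on the jig's +x side. It turns freely, with no brake or spring: it falls shut below 1.57 and falls back beyond it.
- leaf_handle (a point): Middle of the leaf's red handle: a round bar 10 mm thick and 80 mm long, parallel to the hinge axis, 135 mm from it and in the leaf's mid-plane (so 48 mm above the bench when shut). Arms at its ends join it to the leaf, 29 mm away. Pinched from above, the round bar turns easily between the fingers, so the hand can stay upright all the way.
- rest_block: Small blue block, 85 mm from the hinge on the +x side; above it on two posts a level black rubber bar (14 mm thick, 86 mm long, parallel to the hinge): the rest for the open leaf. Origin: middle of the block's underside, 12 mm above the bench. The bar's height is set differently each time and not given: the leaf comes to lie on it at a joint value between 2.75 and 3.15. It is sprung (5 N/mm).
- stud_seat (a point): Point on the axis of the jig's upright steel stud (8 mm thick, fixed to the base, its top 88 mm above the bench), 80 mm from the hinge axis on the -x side, at the height of the shut leaf's upper face (53 mm above the bench), where the spacer stands.
- spacer_center (a point): Centre of the loose brass spacer, a tube 30 mm across and 16 mm high with an 11.6 mm bore, standing on the shut leaf with the stud through it; about 50 g.
- nut_center (a point): Centre of the black ribbed quick-release nut, 34 mm across (37 mm over the ribs) and 18 mm high with an 11.6 mm bore, about 50 g. It stands on the spacer, on the stud, and slips straight up off it without turning.
- bin: Loose whitish open plastic parts bin with some small parts in it, beside the jig on the open bench, 152 mm (its x) x 180 mm (its y) x 75 mm high, 0.5 kg; origin at the centre of its underside. Free inside: about 96 x 126 mm near the floor, wider at the rim; its floor is uneven, 2 to 20 mm above the bench.
- glue_bottle: White and red glue bottle, 55 mm across, 147 mm high, a bystander; origin at the centre of its underside.
- screw_jar: Clear jar with a yellow cap, 60 mm across, 76 mm high, a bystander; origin at the centre of its underside.
- tape_measure: Yellow tape measure 75 x 89 x 34 mm, a bystander; origin at the centre of its underside.

How it is judged (in metres and radians):
On the way, in this order (a step that is already met when the one before it is completed fails the run):
1. the nut lies in the bin, let go, while the spacer is still on the stud and the leaf shut (x of nut_center in the frame of bin between -0.055 and 0.055 m and y of nut_center in the frame of bin between -0.072 and 0.072 m and z of nut_center in the frame of bin below 0.06 m and horizontal distance between spacer_center and stud_seat below 0.006 m and distance between spacer_center and stud_seat below 0.02 m and value of joint leaf below 0.1 rad and contact force between the fingers and nut below 0.1 N), for 0.1 s.
2. the spacer lies in the bin too, let go, with the leaf still shut (x of nut_center in the frame of bin between -0.055 and 0.055 m and y of nut_center in the frame of bin between -0.072 and 0.072 m and z of each of nut_center, spacer_center in the frame of bin below 0.06 m and x of spacer_center in the frame of bin between -0.055 and 0.055 m and y of spacer_center in the frame of bin between -0.072 and 0.072 m and value of joint leaf below 0.1 rad and contact force between the fingers and spacer below 0.1 N), for 0.1 s.
3. the leaf has been swung past upright (value of joint leaf above 1.65 rad), for 0.05 s.
At the end, for the whole second after the job is handed in: The leaf lies still (under 0.05 rad/s), open beyond 2.65 rad and bearing on the rest bar (over 0.5 N), and the nut and the spacer are both in the bin (centres within 55 mm along its x and 72 mm along its y of its middle, and under 60 mm above its underside) (value of joint leaf above 2.65 rad and velocity of joint leaf between -0.05 and 0.05 rad/s and contact force between rest_block and anything else above 0.5 N and x of nut_center in the frame of bin between -0.055 and 0.055 m and y of nut_center in the frame of bin between -0.072 and 0.072 m and z of each of nut_center, spacer_center in the frame of bin below 0.06 m and x of spacer_center in the frame of bin between -0.055 and 0.055 m and y of spacer_center in the frame of bin between -0.072 and 0.072 m); the robot touches nothing.
It fails at once if on the last part of its way down (beyond 2.4 rad) the leaf falls or is thrown faster than 2 rad/s (value of joint leaf above 2.4 rad and velocity of joint leaf above 2 rad/s).
It fails at once if the rest bar is pressed with more than 35 N (contact force between rest_block and anything else above 35 N).
It fails at once if the glue bottle is moved more than 30 mm or tipped (distance of glue_bottle from where it was at the start of the episode above 0.03 m or angle between glue_bottle's own z axis and vertical above 0.35 rad).
It fails at once if the jar is moved more than 30 mm or tipped (distance of screw_jar from where it was at the start of the episode above 0.03 m or angle between screw_jar's own z axis and vertical above 0.35 rad).
It fails at once if the tape measure is moved more than 30 mm or tipped (distance of tape_measure from where it was at the start of the episode above 0.03 m or angle between tape_measure's own z axis and vertical above 0.35 rad).
It also fails if it takes over 72 s, if anything falls off the work surface, if the arm or the gripper's body presses on something with over 40 N, if the wrist force passes 120 N, or if a joint passes its speed limit or range.

## Working session

There is one attempt and no reset: what is moved stays moved. The work goes in short steps, Python scripts to look and compute and a tool call to move; the robot and the scene stay as the last step left them, time stands still between calls to the robot, and variables do not carry over. Pictures are saved under pics/ and viewed, at most 10 in all, crops included, and the job is handed in when it is done.

Besides the shell and the picture viewer there is one more tool, called by a JSON object that holds its "api" and its "payload". jog_arm: Moves the arm, as the interface text tells. Its arguments: {"type":"object","properties":{"motion":{"type":"array"},"grip":{"type":"number"}},"required":["motion"]}

```bash
mkdir -p pics
cat > h.py <<'E'
import numpy as np, cv2
from cell import state, read_camera, job_done, cut_out
def K(p):
    f=240/np.tan(np.radians(p["vertical_fov"])/2)
    return np.array([[f,0,p["cx"]],[0,f,p["cy"]],[0,0,1.]])
def proj(p,X):
    X=np.atleast_2d(np.array(X,float)); T=np.linalg.inv(p["extrinsics"])
    c=X@T[:3,:3].T+T[:3,3]; s=np.c_[c[:,0],-c[:,1]]/-c[:,2:3]
    s=s*(1+p["k1"]*(s**2).sum(1,keepdims=True)); k=K(p)
    return s*k[0,0]+k[:2,2]
def back(p,uv,z):
    d=np.array([p["k1"],0,0,0,0.])
    s=cv2.undistortPoints(np.array(uv,float).reshape(-1,1,2),K(p),d).reshape(-1,2)
    # model r_d=r(1+k1 r^2) same as opencv
    E=np.array(p["extrinsics"]); r=np.c_[s[:,0],-s[:,1],-np.ones(len(s))]@E[:3,:3].T; o=E[:3,3]
    return o+r*((z-o[2])/r[:,2])[:,None]
E
python3 - <<'E'
from h import *
print(state())
for n in ("scene","top"):
    p=read_camera(n); cv2.imwrite(f"pics/{n}0.png",p["img"])
    print(n,p["vertical_fov"],p["k1"],np.round(p["extrinsics"],2).tolist())
    for o in ("jig","leaf","leaf_handle","rest_block","spacer_center","nut_center","bin","glue_bottle","screw_jar","tape_measure"):
        for r in cut_out(o,p)[:1]:
            m=r["region"]; v,u=np.nonzero(m); print(o,round(r["p"],2),r["box"],u.mean().round(1),v.mean().round(1),len(u))
E
```

```text
{'t': 0.0, 'joints': array([ 1.05141174e+00,  4.91537577e-01,  1.55944953e+00,  1.59174196e-05,
        1.09167114e+00, -1.05600492e-01]), 'qvel': array([-0.00020917,  0.00185897, -0.00132824,  0.00078144,  0.00159897,
        0.00024423]), 'tau': array([ 3.88699715e-03, -6.12649941e+01, -2.58195966e+01,  6.94179372e-02,
        4.81073989e-02, -7.32681951e-05]), 'eef_pos': array([251.15675326, 572.05909262, 215.27536873]), 'tcp_rot': array([-3.14053448e+00, -1.26357223e-04,  2.72780115e+00]), 'ft_force': array([0.04120618, 0.67812894, 0.02391773]), 'moment': array([ 0.01195051, -0.0056251 , -0.02958648]), 'grip_force': 0.0, 'opening': 0.999921413573492}
scene 50.93893920040463 -0.028907856104419996 [[0.85, 0.31, -0.43, 114.52], [-0.52, 0.47, -0.71, -758.89], [-0.02, 0.83, 0.56, 678.75], [0.0, 0.0, 0.0, 1.0]]
jig 0.82 [258.7, 211.7, 370.0, 279.9] 316.9 246.5 3788
leaf 0.66 [259.7, 210.3, 370.7, 280.3] 316.9 246.6 3741
leaf_handle 0.62 [298.7, 219.7, 373.0, 267.1] 330.4 242.3 1275
rest_block 0.76 [274.5, 211.1, 303.4, 236.0] 289.8 225.8 425
spacer_center 0.48 [329.0, 238.6, 343.7, 246
[... 307 characters left out ...]
7.5 215.4 621
top 46.04331306176182 -0.1787491675352533 [[-0.02, 0.99, -0.11, 425.58], [-1.0, -0.02, 0.01, 14.84], [0.01, 0.11, 0.99, 1463.17], [0.0, 0.0, 0.0, 1.0]]
jig 0.78 [233.1, 199.6, 339.7, 275.3] 284.2 236.1 4625
leaf 0.89 [277.8, 209.4, 341.5, 256.0] 302.5 229.5 1465
leaf_handle 0.61 [278.8, 204.7, 339.0, 252.5] 303.3 229.3 1583
rest_block 0.85 [240.3, 223.2, 260.1, 255.5] 251.0 243.0 321
nut_center 0.69 [307.4, 218.7, 320.8, 234.7] 313.6 225.4 152
bin 0.64 [434.1, 245.8, 502.2, 310.4] 464.9 278.0 3840
glue_bottle 0.63 [383.6, 180.3, 411.6, 202.5] 396.4 190.0 479
screw_jar 0.6 [182.3, 191.0, 211.3, 213.5] 194.6 201.7 566
tape_measure 0.98 [169.9, 285.8, 207.2, 321.1] 184.7 302.0 681
```

Run:
```python
from h import *
a=cv2.imread("pics/scene0.png")[150:470,170:500]; b=cv2.imread("pics/top0.png")[160:340,150:530]
cv2.imwrite("pics/s1.png",cv2.resize(a,None,fx=1.8,fy=1.8,interpolation=2)); cv2.imwrite("pics/t1.png",cv2.resize(b,None,fx=2.1,fy=2.1,interpolation=2))
p=read_camera("top"); 
print("nut top",back(p,[313.6,226.0],87)); print("rest",back(p,[251,243],45)); print("bin rim", back(p,[[465,278]],75))
for n,u,z in (("glue",[396.4,190],100),("jar",[194.6,201.7],60),("tape",[184.7,302],30)): print(n,back(p,u,z))
```

```text
nut top [[616.46560635  16.48452173  87.        ]]
rest [[582.71197078 175.8791739   45.        ]]
bin rim [[ 479.02197028 -357.5188753    75.        ]]
glue [[ 699.71289504 -189.80336773  100.        ]]
jar [[689.9259483  317.34021018  60.        ]]
tape [[437.08757085 349.83447168  30.        ]]
```

View pics/s1.png

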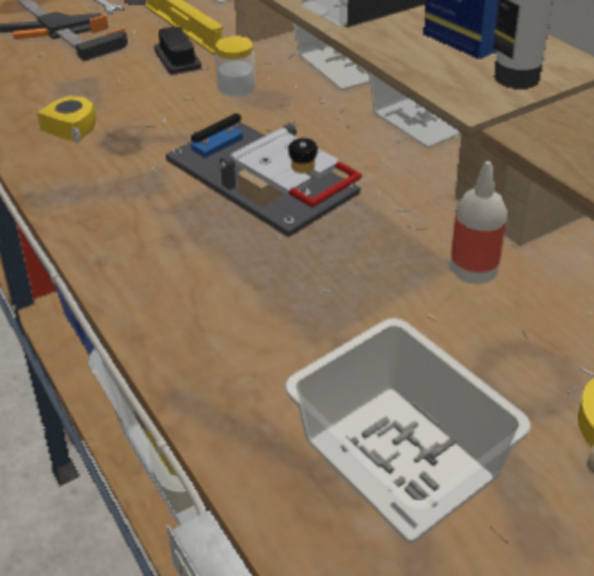

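View pics/t1.png

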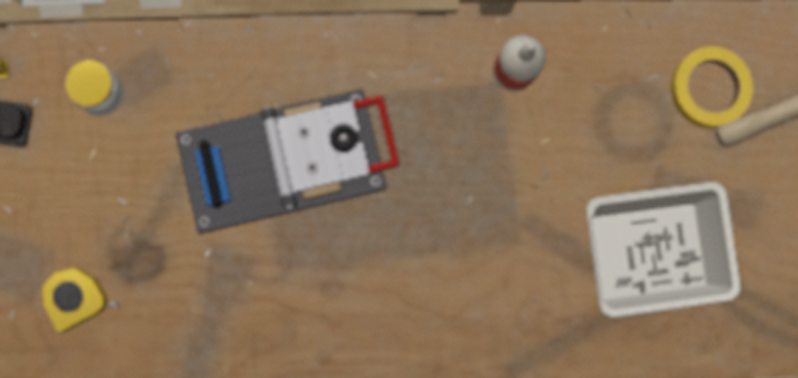

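The scene shows the jig with its red handle toward −y, the nut at top px (313.8,225.7), the blue rest behind it and the bin at about (466,279), with the glue, jar and tape clear of the path. Next I fit the jig and bin poses from the top picture's corners.

Run:
```python
from h import *
from scipy.optimize import least_squares
t=read_camera("top"); s=read_camera("scene")
T=lambda a:np.array(a)/2.1+[150,160]; S=lambda a:np.array(a)/1.8+[170,150]
P=[(-80,0,87),(-135,40,48),(-135,-40,48)]
mt=T([(344,138),(394,165),(380,101)]); 
ms=S([(303,148)])
def pose(q,P):
    c,sn=np.cos(q[2]),np.sin(q[2]); P=np.array(P,float)
    return np.c_[q[0]+c*P[:,0]-sn*P[:,1],q[1]+sn*P[:,0]+c*P[:,1],P[:,2]]
# jig yaw ~1.78: jig y=(-.98,-.2): +y end is nearer the robot -> image lower
m=cut_out("rest_block",t)[0]["region"]
base=T([(177,133),(362,92),(386,187),(200,232)])
bx=back(t,base,12); d=np.diff(np.r_[bx,bx[:1]],axis=0)[:,:2]; print("base",bx.round(0).tolist(),np.linalg.norm(d,axis=1),np.arctan2(d[:,1],d[:,0]))
f=lambda q:np.r_[(proj(t,pose(q,P))-mt).ravel(),(proj(s,pose(q,P[:1]))-ms).ravel()]
r=least_squares(f,[600,95,1.78]); print(r.x,r.fun.round(1)); 
print("stud/handle/rest",pose(r.x,[(-80,0,87),(-135,0,48),(85,0,60)]).round(1).tolist())
b=back(t,T([(587,200),(723,183),(741,299),(605,317)]),75); d=np.diff(np.r_[b,b[:1]],axis=0)[:,:2]
print("bin",b.mean(0),np.linalg.norm(d,axis=1),np.arctan2(d[:,1],d[:,0]))
```

```text
base [[639.0, 223.0, 12.0], [685.0, -8.0, 12.0], [566.0, -34.0, 12.0], [516.0, 195.0, 12.0]] [234.95821633 122.03604018 235.00903054 126.36302053] [-1.37441067 -2.9222046   1.78560074  0.21851358]
[600.40357986  94.52866517   1.77283099] [-0.1  0.3  1.   0.   0.4  0.  -0.4 -2.1]
stud/handle/rest [[616.5, 16.2, 87.0], [627.5, -37.7, 48.0], [583.3, 177.8, 60.0]]
bin [ 476.78656028 -361.4212584    75.        ] [168.18979876 140.32849206 167.34265158 139.56997481] [-1.47478928 -3.03365945  1.66219405  0.11408115]
```

{"api": "jog_arm", "payload": {"motion": [[[-40, -26, 2], 0], [[-80, -52, 4], 0], [[-120, -78, 6], 0], [[-160, -104, 9], 0], [[-200, -130, 12], 0]], "grip": 0.2}}

```text
t: 1.8
eef_pos: [382.9, 371.2, 204.0]
tcp_rot: [3.141, 0.0, 2.728]
ft_force: [0.2, 0.5, -0.3]
opening: 0.803
grip_force: 0.0
```

{"api": "jog_arm", "payload": {"motion": [[[-40, -26, 2], 0], [[-80, -52, 4], 0], [[-120, -78, 6], 0], [[-160, -104, 9], 0], [[-200, -130, 12], 0]]}}

```text
t: 2.3
eef_pos: [513.9, 171.6, 192.0]
tcp_rot: [3.141, 0.0, 2.728]
ft_force: [1.1, 0.4, 0.2]
opening: 0.801
grip_force: 0.0
```

{"api": "jog_arm", "payload": {"motion": [[[-40, -26, 2], -0.12], [[-80, -52, 4], -0.24], [[-120, -78, 6], -0.37], [[-158, -102, 9], -0.5], [[-158, -102, 12], -0.618]]}}

```text
t: 2.8
eef_pos: [619.0, 12.1, 179.3]
tcp_rot: [-3.141, 0.001, -2.936]
ft_force: [-1.2, 1.1, -0.2]
opening: 0.8
grip_force: 0.0
```

{"api": "jog_arm", "payload": {"motion": [[[0, 0, 0], 0]]}}

```text
t: 2.9
eef_pos: [616.7, 15.3, 179.0]
tcp_rot: [3.141, -0.001, -2.938]
ft_force: [-0.2, -0.2, 0.3]
opening: 0.802
grip_force: 0.0
```

Run:
```python
from h import *
p=read_camera("wrist"); cv2.imwrite("pics/w1.png",p["img"]); print(state()["eef_pos"],np.round(p["extrinsics"],2).tolist())
for o in ("leaf_handle","nut_center","spacer_center","leaf"):
    for r in cut_out(o,p)[:1]:
        v,u=np.nonzero(r["region"]); print(o,round(r["p"],2),r["box"],u.mean(),v.mean())
c=np.cos(1.773),;
for n,X in (("nut",(616.5,16.2,87)),("handle",(627.5,-37.7,48))): print(n,proj(p,X))
```

```text
[616.43059356  16.21491062 179.50757377] [[-0.2, -0.94, -0.26, 543.67], [0.98, -0.19, -0.05, 0.59], [-0.0, -0.26, 0.96, 347.67], [0.0, 0.0, 0.0, 1.0]]
leaf_handle 0.75 [243.5, 167.3, 441.5, 285.7] 355.938604214357 223.04255444033575
nut_center 0.8 [293.1, 212.1, 349.5, 269.0] 322.5294672324375 238.3993399339934
leaf 0.83 [239.1, 166.3, 441.4, 286.8] 355.67269323035515 222.9182610730794
nut [[321.55290531 242.26931106]]
handle [[248.44967775 227.88023526]]
```

View pics/w1.png

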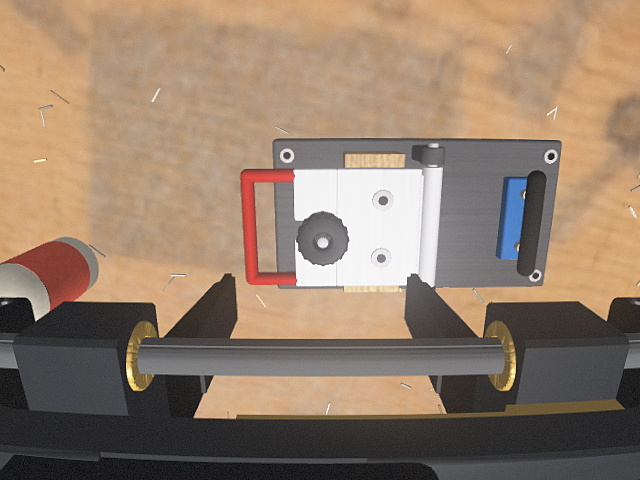

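The stud shows at (322,242) and the handle bar at x≈248, both where my fit predicts, and the bar is square to the tool. I'll take the nut now.

{"api": "jog_arm", "payload": {"motion": [[[0, 0, 40], 0], [[0, 0, 75], 0], [[0, 0, 89], 0], [[0, 0, 89], 0]]}}

```text
t: 3.55
eef_pos: [615.9, 17.0, 89.6]
tcp_rot: [3.141, -0.003, -2.937]
ft_force: [-0.2, 0.5, 0.2]
opening: 0.802
grip_force: 0.0
```

{"api": "jog_arm", "payload": {"motion": [[[0, 0, 0], 0], [[0, 0, 0], 0], [[0, 0, 0], 0], [[0, 0, 0], 0], [[0, 0, 0], 0]], "grip": 1}}

```text
t: 4.05
eef_pos: [616.8, 16.4, 91.4]
tcp_rot: [-3.141, 0.001, -2.937]
ft_force: [0.4, 0.2, -0.5]
opening: 0.438
grip_force: 0.0
```

{"api": "jog_arm", "payload": {"motion": [[[0, 0, 0], 0], [[0, 0, 0], 0], [[0, 0, 0], 0]]}}

```text
t: 4.35
eef_pos: [616.6, 16.5, 90.8]
tcp_rot: [3.141, -0.0, -2.937]
ft_force: [-0.9, -0.3, -0.2]
opening: 0.185
grip_force: 0.0
```

{"api": "jog_arm", "payload": {"motion": [[[0, 0, -10], 0], [[0, 0, -30], 0], [[0, 0, -60], 0], [[0, 0, -60], 0]]}}

```text
t: 4.75
eef_pos: [618.3, 16.4, 155.1]
tcp_rot: [-3.14, 0.006, -2.937]
ft_force: [0.9, 0.8, 0.1]
opening: 0.002
grip_force: 0.0
```

Run:
```python
from h import *
p=read_camera("wrist"); q=read_camera("scene"); print(state()["eef_pos"],state()["opening"])
a=cv2.resize(q["img"][190:310,230:400],None,fx=3.5,fy=3.5)
cv2.imwrite("pics/w2.png",np.vstack([cv2.resize(p["img"],(400,300)),cv2.resize(a,(400,290))]))
```

```text
[616.81823915  16.46801912 151.7508815 ] 0.005092071599467343
```

View pics/w2.png

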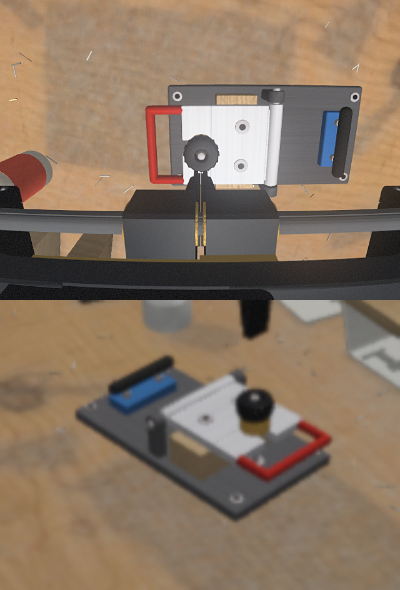

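Run:
```python
from h import *
p=read_camera("wrist"); e=state()["eef_pos"]
for h in (0,10,25): print(h,proj(p,e-[0,0,h]))
cv2.imwrite("pics/w3.png",cv2.resize(p["img"][220:420,220:420],(600,600),interpolation=2))
q=read_camera("scene"); r=cut_out("nut_center",q)[0]; print(r["p"],r["box"],proj(q,[616.5,16.2,87]),proj(q,[616.5,16.2,69]),proj(q,e-[0,0,25]))
cv2.imwrite("pics/s3.png",cv2.resize(q["img"][140:300,260:420],(600,600),interpolation=2))
```

```text
0 [[320.16753643 297.56622703]]
10 [[320.21168328 288.92814425]]
25 [[320.27030686 277.45950728]]
0.76 [329.8, 228.5, 346.9, 241.3] [[337.98659653 230.1145202 ]] [[338.01100819 237.01964676]] [[337.82534828 214.73393212]]
```

View pics/w3.png

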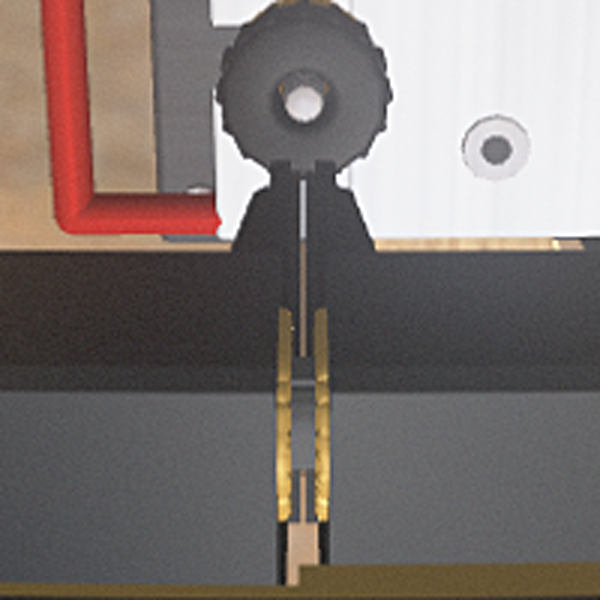

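View pics/s3.png

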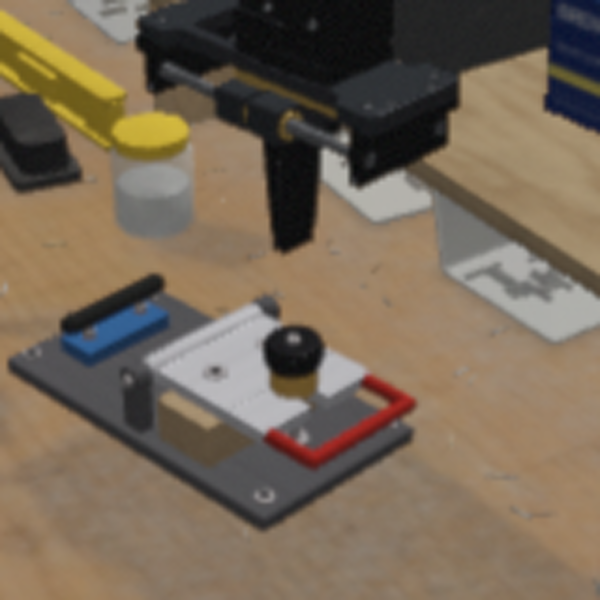

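Run:
```python
from h import *
from scipy.optimize import least_squares
p=read_camera("wrist"); q=read_camera("scene"); e=state()["eef_pos"]
f=lambda X:np.r_[(proj(p,X)-[320.7,275])[0],(proj(q,X)-[338.0,205.5])[0]]
r=least_squares(f,e-[0,0,25]); print(r.x-e,r.fun)
f=lambda X:np.r_[(proj(p,X)-[320.7,244 if 0 else 253.8])[0]]
# nut bore in wrist crop (303,103) -> px; and in scene (292,338)
uv=[321,254.3]; us=[337.9,230.1]
g=lambda X:np.r_[(proj(p,X)-uv)[0],(proj(q,X)-us)[0]]
r=least_squares(g,[616,16,87]); print("stud top",r.x,r.fun)
t=read_camera("top"); print(back(t,[313.8,225.7],87), np.array(p["extrinsics"])[:3,3]-e)
```

```text
[-10.69493035  -2.05761578  -0.75918099] [-0.47336116  0.75744982 -3.99093004  1.50647877]
stud top [615.40189263  16.78581715  86.71358487] [-0.07653082  0.11492521 -0.48318808  0.15382216]
[[617.19859763  15.97569072  87.        ]] [-73.09690382 -14.74143456 168.69307106]
```

The tips triangulate at only about 3 mm ahead of the TCP: the gap scale in the wrist view, the tip row in the scene view and the missed grasp all agree. So I'll work about 21 mm lower and watch the force.

{"api": "jog_arm", "payload": {"motion": [[[0, 0, 0], 0], [[0, 0, 0], 0], [[0, 0, 0], 0], [[0, 0, 0], 0], [[0, 0, 10], 0]], "grip": 0.4}}

```text
t: 5.65
eef_pos: [617.2, 16.4, 141.5]
tcp_rot: [-3.141, 0.002, -2.937]
ft_force: [0.2, 0.2, -0.1]
opening: 0.368
grip_force: 0.0
```

{"api": "jog_arm", "payload": {"motion": [[[0, 0, 20], 0], [[0, 0, 40], 0], [[0, 0, 55], 0], [[0, 0, 55], 0]]}}

```text
t: 6.05
eef_pos: [615.5, 16.6, 83.4]
tcp_rot: [3.14, -0.004, -2.937]
ft_force: [-0.8, -0.2, 0.0]
opening: 0.594
grip_force: 0.0
```

{"api": "jog_arm", "payload": {"motion": [[[0, 0, 5], 0], [[0, 0, 10], 0], [[0, 0, 15], 0], [[0, 0, 18], 0], [[0, 0, 18], 0]]}}

```text
t: 6.55
eef_pos: [616.5, 16.5, 67.6]
tcp_rot: [3.141, -0.0, -2.937]
ft_force: [0.1, -1.2, 0.1]
opening: 0.596
grip_force: 0.0
```

{"api": "jog_arm", "payload": {"motion": [[[0, 0, 0], 0], [[0, 0, 0], 0], [[0, 0, 0], 0], [[0, 0, 0], 0], [[0, 0, 0], 0]], "grip": 1}}

```text
t: 7.05
eef_pos: [616.7, 16.5, 68.0]
tcp_rot: [3.142, 0.0, -2.937]
ft_force: [-0.1, -0.5, 0.9]
opening: 0.339
grip_force: 30.0
```

{"api": "jog_arm", "payload": {"motion": [[[0, 0, -5], 0], [[0, 0, -15], 0], [[0, 0, -30], 0], [[0, 0, -50], 0], [[0, 0, -50], 0]]}}

```text
t: 7.55
eef_pos: [617.9, 16.4, 120.8]
tcp_rot: [-3.14, 0.004, -2.937]
ft_force: [1.1, 0.1, -1.1]
opening: 0.34
grip_force: 30.0
```

Run:
```python
from h import *
q=read_camera("scene");p=read_camera("wrist"); print(state()["eef_pos"],state()["opening"],state()["grip_force"])
a=cv2.resize(q["img"][170:290,260:420],(600,450),interpolation=2); b=cv2.resize(p["img"][180:330,220:420],(200,150))
a[300:,400:]=b
cv2.imwrite("pics/s4.png",a)
```

```text
[616.68803123  16.49982285 118.23297973] 0.34278762977083416 29.99995972320903
```

View pics/s4.png

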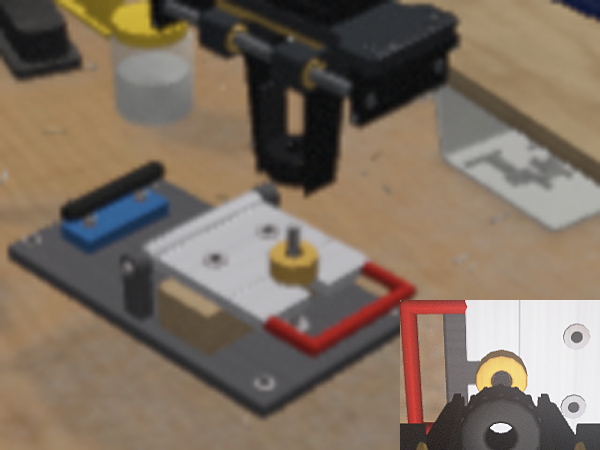

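The nut is in the fingers and the brass spacer is still on the stud. On to the bin.

{"api": "jog_arm", "payload": {"motion": [[[22, -36, 0], 0], [[44, -73, 0], 0], [[66, -109, 0], 0], [[87, -146, 0], 0], [[109, -182, 0], 0]]}}

```text
t: 8.15
eef_pos: [545.8, -185.2, 116.9]
tcp_rot: [3.141, -0.001, -2.937]
ft_force: [1.1, -1.3, -1.2]
opening: 0.338
grip_force: 30.0
```

{"api": "jog_arm", "payload": {"motion": [[[22, -36, 0], 0], [[44, -73, 0], 0], [[66, -109, 0], 0], [[87, -146, 0], 0], [[109, -182, 0], 0]]}}

```text
t: 8.65
eef_pos: [475.9, -385.6, 116.9]
tcp_rot: [3.14, -0.001, -2.937]
ft_force: [0.4, -0.3, -0.3]
opening: 0.338
grip_force: 30.0
```

{"api": "jog_arm", "payload": {"motion": [[[0, 0, 15], 0], [[0, 0, 40], 0], [[0, 0, 65], 0], [[0, 0, 80], 0], [[0, 0, 80], 0]]}}

```text
t: 9.15
eef_pos: [476.1, -383.3, 35.4]
tcp_rot: [3.138, -0.002, -2.937]
ft_force: [-0.2, -0.1, -0.2]
opening: 0.337
grip_force: 30.0
```

{"api": "jog_arm", "payload": {"motion": [[[0, 0, 0], 0], [[0, 0, 0], 0], [[0, 0, 0], 0], [[0, 0, 0], 0]], "grip": 0.45}}

```text
t: 9.55
eef_pos: [477.3, -384.4, 38.6]
tcp_rot: [-3.141, 0.001, -2.937]
ft_force: [1.1, -0.6, 0.8]
opening: 0.541
grip_force: 0.0
```

{"api": "jog_arm", "payload": {"motion": [[[0, 0, -20], 0], [[0, 0, -50], 0], [[0, 0, -80], 0], [[0, 0, -80], 0]]}}

```text
t: 9.95
eef_pos: [478.3, -385.3, 122.0]
tcp_rot: [-3.136, 0.004, -2.937]
ft_force: [-0.5, -0.1, -0.7]
opening: 0.549
grip_force: 0.0
```

Run:
```python
from h import *
p=read_camera("wrist"); t=read_camera("top"); print(state()["eef_pos"],state()["opening"])
for P in (p,t):
  for o in ("nut_center","bin","spacer_center","leaf_handle"):
    for r in cut_out(o,P)[:1]:
        v,u=np.nonzero(r["region"]); print(o,round(r["p"],2),r["box"],back(P,[u.mean(),v.mean()],{"nut_center":20,"bin":40,"spacer_center":69,"leaf_handle":48}[o]))
```

```text
[ 477.09449002 -384.24939411  118.51133794] 0.5498732050701794
nut_center 0.75 [295.3, 209.1, 351.3, 263.4] [[ 475.58265942 -382.481367     20.        ]]
bin 0.92 [212.9, 127.7, 532.6, 379.0] [[ 460.13443738 -362.21535268   40.        ]]
bin 0.97 [431.7, 247.2, 489.0, 311.0] [[ 488.43048791 -332.23200763   40.        ]]
spacer_center 0.67 [306.9, 218.6, 320.6, 234.0] [[617.81930724  16.60347269  69.        ]]
leaf_handle 0.56 [276.9, 206.0, 337.2, 249.6] [[613.61375447  40.69503487  48.        ]]
```

The nut is in the bin, about 21 mm from its middle, and the spacer is still on the stud. Back for the spacer.

{"api": "jog_arm", "payload": {"motion": [[[-22, 36, 0], 0], [[-44, 73, 0], 0], [[-66, 109, 0], 0], [[-87, 146, 0], 0], [[-109, 182, 0], 0]]}}

```text
t: 10.95
eef_pos: [547.0, -182.2, 117.7]
tcp_rot: [3.141, -0.0, -2.938]
ft_force: [0.5, -0.7, 0.1]
opening: 0.547
grip_force: 0.0
```

{"api": "jog_arm", "payload": {"motion": [[[-22, 36, 0], 0], [[-44, 73, 0], 0], [[-66, 109, 0], 0], [[-87, 146, 0], 0], [[-109, 182, 0], 0]]}}

```text
t: 11.45
eef_pos: [616.9, 18.3, 117.7]
tcp_rot: [3.141, -0.0, -2.937]
ft_force: [0.3, -0.9, 0.5]
opening: 0.549
grip_force: 0.0
```

{"api": "jog_arm", "payload": {"motion": [[[0, 0, 0], 0], [[0, 0, 20], 0], [[0, 0, 38], 0], [[0, 0, 46], 0], [[0, 0, 46], 0]]}}

```text
t: 11.95
eef_pos: [616.1, 16.1, 70.8]
tcp_rot: [3.141, -0.002, -2.938]
ft_force: [-0.2, 0.6, -0.4]
opening: 0.554
grip_force: 0.0
```

{"api": "jog_arm", "payload": {"motion": [[[0, 0, 4], 0], [[0, 0, 7], 0], [[0, 0, 10], 0], [[0, 0, 12], 0], [[0, 0, 12], 0]]}}

```text
t: 12.45
eef_pos: [616.6, 16.5, 59.7]
tcp_rot: [3.141, -0.0, -2.937]
ft_force: [0.7, -0.3, -0.1]
opening: 0.552
grip_force: 0.0
```

{"api": "jog_arm", "payload": {"motion": [[[0, 0, 0], 0], [[0, 0, 0], 0], [[0, 0, 0], 0], [[0, 0, 0], 0], [[0, 0, 0], 0]], "grip": 1}}

```text
t: 12.95
eef_pos: [616.7, 16.5, 59.9]
tcp_rot: [3.142, 0.0, -2.937]
ft_force: [-0.4, 0.9, 0.8]
opening: 0.296
grip_force: 30.0
```

{"api": "jog_arm", "payload": {"motion": [[[0, 0, -5], 0], [[0, 0, -15], 0], [[0, 0, -35], 0], [[0, 0, -58], 0], [[0, 0, -58], 0]]}}

```text
t: 13.45
eef_pos: [618.0, 16.4, 121.3]
tcp_rot: [-3.14, 0.005, -2.937]
ft_force: [-0.6, 0.3, -1.4]
opening: 0.3
grip_force: 30.0
```

{"api": "jog_arm", "payload": {"motion": [[[23, -35, 0], 0], [[46, -70, 0], 0], [[69, -105, 0], 0], [[92, -140, 0], 0], [[115, -175, 0], 0]]}}

```text
t: 13.95
eef_pos: [538.6, -179.5, 117.7]
tcp_rot: [3.141, -0.0, -2.937]
ft_force: [0.3, 0.4, -0.9]
opening: 0.3
grip_force: 30.0
```

{"api": "jog_arm", "payload": {"motion": [[[23, -35, 0], 0], [[46, -70, 0], 0], [[69, -105, 0], 0], [[92, -139, 0], 0], [[92, -139, 0], 0]]}}

```text
t: 14.45
eef_pos: [475.9, -336.9, 117.5]
tcp_rot: [-3.141, 0.0, -2.941]
ft_force: [0.5, 0.5, -0.9]
opening: 0.298
grip_force: 30.0
```

{"api": "jog_arm", "payload": {"motion": [[[0, 0, 15], 0], [[0, 0, 40], 0], [[0, 0, 65], 0], [[0, 0, 78], 0], [[0, 0, 78], 0]]}}

```text
t: 14.95
eef_pos: [477.1, -332.1, 38.2]
tcp_rot: [3.139, -0.002, -2.937]
ft_force: [-0.3, -0.4, -0.1]
opening: 0.3
grip_force: 30.0
```

{"api": "jog_arm", "payload": {"motion": [[[0, 0, 0], 0], [[0, 0, 0], 0], [[0, 0, 0], 0], [[0, 0, 0], 0]], "grip": 0.5}}

```text
t: 15.35
eef_pos: [477.9, -333.1, 40.5]
tcp_rot: [-3.141, 0.001, -2.937]
ft_force: [-0.6, 0.3, -0.2]
opening: 0.494
grip_force: 0.0
```

{"api": "jog_arm", "payload": {"motion": [[[0, 0, -20], 0], [[0, 0, -50], 0], [[0, 0, -78], 0], [[0, 0, -78], 0]]}}

```text
t: 15.75
eef_pos: [478.8, -334.0, 121.5]
tcp_rot: [-3.137, 0.004, -2.937]
ft_force: [0.4, -0.7, 0.9]
opening: 0.502
grip_force: 0.0
```

Run:
```python
from h import *
p=read_camera("wrist"); t=read_camera("top"); print(state()["eef_pos"],state()["opening"])
for P in (p,t):
  for o in ("nut_center","spacer_center","leaf_handle"):
    for r in cut_out(o,P)[:1]:
        v,u=np.nonzero(r["region"]); print(o,round(r["p"],2),r["box"],back(P,[u.mean(),v.mean()],{"nut_center":20,"spacer_center":20,"leaf_handle":48}[o]))
cv2.imwrite("pics/w5.png",np.vstack([p["img"],t["img"][160:340,:]])[:, :])
cv2.imwrite("pics/w5.png",cv2.resize(cv2.imread("pics/w5.png"),None,fx=.9,fy=.9))
```

```text
[ 477.67814986 -333.01496102  118.30418973] 0.49848646282402453
nut_center 0.56 [222.9, 198.2, 275.6, 248.8] [[ 476.33261393 -382.95156542   20.        ]]
spacer_center 0.91 [312.5, 211.7, 348.2, 254.1] [[ 476.80258647 -330.83332894   20.        ]]
nut_center 0.18 [276.0, 204.9, 341.1, 252.8] [[618.34133394  42.18143275  20.        ]]
leaf_handle 0.87 [277.3, 206.2, 338.5, 251.0] [[614.57958893  39.75145084  48.        ]]
```

View pics/w5.png

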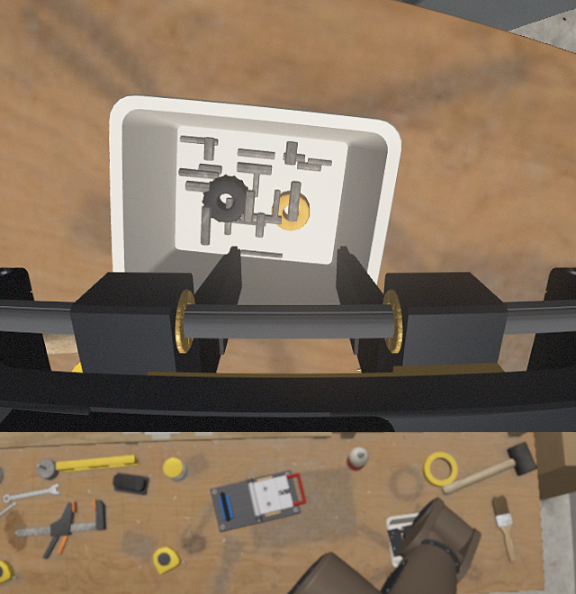

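The nut and spacer both lie in the bin, at (226,200) and (292,210) in the picture, and the leaf is still shut. I'll go above the handle and check where it is by its red colour.

{"api": "jog_arm", "payload": {"motion": [[[-26, 32, 0], 0], [[-52, 65, 0], 0], [[-78, 97, 0], 0], [[-104, 130, 0], 0], [[-130, 162, 0], 0]], "grip": 0.75}}

```text
t: 16.65
eef_pos: [572.5, -146.4, 117.3]
tcp_rot: [3.141, -0.001, -2.938]
ft_force: [0.2, -1.0, -0.2]
opening: 0.254
grip_force: 0.0
```

{"api": "jog_arm", "payload": {"motion": [[[-26, 32, 0], 0], [[-52, 65, 0], 0], [[-77, 97, 0], 0], [[-77, 97, 0], 0], [[-77, 97, 0], 0]]}}

```text
t: 17.15
eef_pos: [627.7, -36.6, 117.1]
tcp_rot: [3.141, -0.001, -2.936]
ft_force: [0.3, 0.3, -1.0]
opening: 0.248
grip_force: 0.0
```

Run:
```python
from h import *
p=read_camera("wrist"); s=state(); e=s["eef_pos"]; print(e,s["tcp_rot"],s["opening"])
h=cv2.cvtColor(p["img"],cv2.COLOR_BGR2HSV); m=(((h[...,0]<8)|(h[...,0]>172))&(h[...,1]>150)&(h[...,2]>60)).astype(np.uint8)
n,l,st,c=cv2.connectedComponentsWithStats(m); print([(st[i].tolist(),c[i].round()) for i in range(1,n) if st[i][4]>150])
for y in (-35,-20,0,20,35): print(y,proj(p,np.array([600.4,94.5,48])+[-135*np.cos(1.773)-y*np.sin(1.773),-135*np.sin(1.773)+y*np.cos(1.773),0]).round(1))
for v in range(170,300,10):
    u=np.nonzero(m[v])[0]; 
    if len(u): print(v,u.min(),u.max(),u.size)
cv2.imwrite("pics/w6.png",p["img"])
```

```text
[627.42698365 -37.4420126  117.25654162] [ 3.14128778e+00 -9.94035847e-04 -2.93681322e+00] 0.253121719277982
[([311, 180, 70, 141, 3029], array([328., 241.])), ([6, 265, 108, 71, 3423], array([ 73., 299.]))]
-35 [[318.2 305.1]]
-20 [[318.2 282.9]]
0 [[318.3 252.1]]
20 [[318.4 219.9]]
35 [[318.4 194.8]]
180 316 347 5
190 312 379 68
200 312 327 16
210 312 327 16
220 312 327 16
230 312 327 16
240 312 327 16
250 312 327 16
260 312 327 16
270 53 327 39
280 35 327 64
290 17 327 89
```

View pics/w6.png

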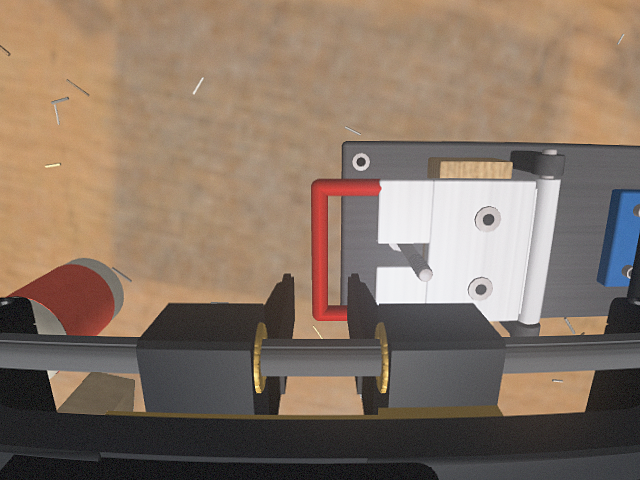

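The red bar runs straight at column 319.5, within 1 mm of the prediction and between the fingertips. Now down and pinch it.

{"api": "jog_arm", "payload": {"motion": [[[0, 1, 30], 0], [[0, 1, 50], 0], [[0, 1, 60], 0], [[0, 1, 60], 0], [[0, 1, 60], 0]]}}

```text
t: 17.7
eef_pos: [627.8, -37.1, 58.4]
tcp_rot: [-3.141, 0.001, -2.938]
ft_force: [1.3, 0.8, -0.0]
opening: 0.25
grip_force: 0.0
```

{"api": "jog_arm", "payload": {"motion": [[[0, 0, 5], 0], [[0, 0, 10], 0], [[0, 0, 15], 0], [[0, 0, 20], 0], [[0, 0, 20], 0]]}}

```text
t: 18.2
eef_pos: [627.3, -36.3, 37.0]
tcp_rot: [3.141, -0.001, -2.937]
ft_force: [0.5, -0.5, 0.6]
opening: 0.252
grip_force: 0.0
```

{"api": "jog_arm", "payload": {"motion": [[[0, 0, 0], 0], [[0, 0, 0], 0], [[0, 0, 0], 0], [[0, 0, 0], 0]], "grip": 1}}

```text
t: 18.6
eef_pos: [627.9, -37.1, 38.0]
tcp_rot: [-3.141, 0.001, -2.937]
ft_force: [0.5, -4.9, -1.0]
opening: 0.097
grip_force: 30.0
```

{"api": "jog_arm", "payload": {"motion": [[[0, 0.2, -7], 0], [[0, 0.7, -13.5], 0], [[0, 2.7, -26.8], 0], [[0, 6, -39.9], 0], [[0, 10.7, -52.6], 0]]}}

```text
t: 19.1
eef_pos: [625.8, -27.1, 91.2]
tcp_rot: [-3.14, 0.001, -2.937]
ft_force: [0.8, -6.2, -1.8]
opening: 0.099
grip_force: 30.0
```

{"api": "jog_arm", "payload": {"motion": [[[0, 9.2, -18], 0], [[0, 21, -34.4], 0], [[0, 35.2, -48.8], 0], [[0, 51.4, -61], 0], [[0, 69.2, -70.6], 0]]}}

```text
t: 19.6
eef_pos: [612.4, 40.3, 163.9]
tcp_rot: [-3.138, 0.004, -2.938]
ft_force: [-0.4, -5.6, 4.4]
opening: 0.097
grip_force: 30.0
```

{"api": "jog_arm", "payload": {"motion": [[[0, 19, -6.9], 0], [[0, 38.8, -10.8], 0], [[0, 59, -11.7], 0], [[0, 79.2, -9.6], 0], [[0, 98.7, -4.6], 0]]}}

```text
t: 20.1
eef_pos: [591.8, 139.2, 166.8]
tcp_rot: [-3.141, 0.003, -2.937]
ft_force: [2.4, -1.2, -2.6]
opening: 0.097
grip_force: 30.0
```

{"api": "jog_arm", "payload": {"motion": [[[0, 10.1, 3.9], 0], [[0, 19.9, 8.7], 0], [[0, 29.2, 14.1], 0], [[0, 38, 20.2], 0], [[0, 46.3, 27.1], 0]]}}

```text
t: 20.6
eef_pos: [582.1, 184.1, 138.0]
tcp_rot: [-3.141, 0.0, -2.938]
ft_force: [4.1, -1.6, -1.4]
opening: 0.095
grip_force: 30.0
```

{"api": "jog_arm", "payload": {"motion": [[[0, 6, 5.6], 0], [[0, 11.5, 11.6], 0], [[0, 16.6, 17.8], 0], [[0, 21.4, 24.3], 0], [[0, 25.8, 31.1], 0]]}}

```text
t: 21.1
eef_pos: [576.7, 209.2, 106.8]
tcp_rot: [-3.141, -0.0, -2.938]
ft_force: [4.4, -2.2, -1.7]
opening: 0.096
grip_force: 30.0
```

{"api": "jog_arm", "payload": {"motion": [[[0, 0, 0], 0], [[0, 0, 0], 0]]}}

```text
t: 21.3
eef_pos: [576.7, 209.2, 106.9]
tcp_rot: [3.142, -0.0, -2.937]
ft_force: [4.7, 0.6, -2.3]
opening: 0.096
grip_force: 30.0
```

{"api": "jog_arm", "payload": {"motion": [[[0, 2.7, 4.7], 0], [[0, 5.2, 9.5], 0], [[0, 7.5, 14.3], 0], [[0, 7.5, 14.3], 0]]}}

```text
t: 21.7
eef_pos: [575.1, 216.7, 92.3]
tcp_rot: [3.142, -0.0, -2.937]
ft_force: [4.2, -1.6, -1.2]
opening: 0.099
grip_force: 30.0
```

{"api": "jog_arm", "payload": {"motion": [[[0, 1, 2.5], 0], [[0, 2.1, 5], 0], [[0, 2.1, 5], 0], [[0, 2.1, 5], 0]]}}

```text
t: 22.1
eef_pos: [574.8, 218.5, 87.9]
tcp_rot: [-3.142, -0.0, -2.937]
ft_force: [4.0, -2.1, -2.1]
opening: 0.095
grip_force: 30.0
```

{"api": "jog_arm", "payload": {"motion": [[[0, 1, 2.5], 0], [[0, 1.9, 5], 0], [[0, 1.9, 5], 0], [[0, 1.9, 5], 0]]}}

```text
t: 22.5
eef_pos: [574.4, 220.3, 82.9]
tcp_rot: [-3.142, -0.0, -2.937]
ft_force: [4.3, -3.2, -2.3]
opening: 0.096
grip_force: 30.0
```

{"api": "jog_arm", "payload": {"motion": [[[0, 0.8, 2.5], 0], [[0, 1.7, 5], 0], [[0, 1.7, 5], 0], [[0, 1.7, 5], 0]]}}

```text
t: 22.9
eef_pos: [574.0, 222.0, 77.8]
tcp_rot: [-3.141, -0.0, -2.937]
ft_force: [3.9, -2.9, -1.9]
opening: 0.093
grip_force: 30.0
```

{"api": "jog_arm", "payload": {"motion": [[[0, 0.8, 2.5], 0], [[0, 1.5, 5], 0], [[0, 1.5, 5], 0], [[0, 1.5, 5], 0]]}}

```text
t: 23.3
eef_pos: [573.7, 223.3, 72.7]
tcp_rot: [-3.141, -0.0, -2.937]
ft_force: [4.0, -4.2, -1.9]
opening: 0.096
grip_force: 30.0
```

{"api": "jog_arm", "payload": {"motion": [[[0, 0.7, 2.5], 0], [[0, 1.3, 5], 0], [[0, 1.3, 5], 0], [[0, 1.3, 5], 0]]}}

```text
t: 23.7
eef_pos: [573.5, 224.5, 67.7]
tcp_rot: [-3.141, -0.0, -2.937]
ft_force: [3.7, -5.0, -3.2]
opening: 0.094
grip_force: 30.0
```

{"api": "jog_arm", "payload": {"motion": [[[0, 0.5, 2.5], 0], [[0, 1, 5], 0], [[0, 1, 5], 0], [[0, 1, 5], 0]]}}

```text
t: 24.1
eef_pos: [573.3, 225.5, 62.8]
tcp_rot: [-3.141, -0.0, -2.937]
ft_force: [4.5, -4.9, -3.0]
opening: 0.097
grip_force: 30.0
```

{"api": "jog_arm", "payload": {"motion": [[[0, 0.4, 2.5], 0], [[0, 0.8, 5], 0], [[0, 0.8, 5], 0], [[0, 0.8, 5], 0]]}}

```text
t: 24.5
eef_pos: [573.1, 226.1, 57.8]
tcp_rot: [-3.141, -0.0, -2.937]
ft_force: [4.4, -6.1, -1.4]
opening: 0.094
grip_force: 30.0
```

{"api": "jog_arm", "payload": {"motion": [[[0, 0.2, 1.5], 0], [[0, 0.4, 3], 0], [[0, 0.4, 3], 0], [[0, 0.4, 3], 0]]}}

```text
t: 24.9
eef_pos: [573.1, 226.5, 54.8]
tcp_rot: [-3.141, -0.0, -2.937]
ft_force: [4.1, -5.4, -1.7]
opening: 0.094
grip_force: 30.0
```

{"api": "jog_arm", "payload": {"motion": [[[0, 0.2, 2], 0], [[0, 0.4, 4], 0], [[0, 0.4, 4], 0], [[0, 0.4, 4], 0]]}}

```text
t: 25.3
eef_pos: [573.0, 226.9, 50.8]
tcp_rot: [-3.141, -0.0, -2.937]
ft_force: [4.3, -6.5, -2.3]
opening: 0.097
grip_force: 30.0
```

{"api": "jog_arm", "payload": {"motion": [[[0, 0.1, 2], 0], [[0, 0.2, 4], 0], [[0, 0.2, 4], 0], [[0, 0.2, 4], 0]]}}

```text
t: 25.7
eef_pos: [572.9, 227.1, 46.9]
tcp_rot: [-3.141, -0.0, -2.937]
ft_force: [4.7, -6.4, -1.3]
opening: 0.095
grip_force: 30.0
```

{"api": "jog_arm", "payload": {"motion": [[[0, 0.1, 1.5], 0], [[0, 0.1, 3], 0], [[0, 0.1, 3], 0], [[0, 0.1, 3], 0]]}}

```text
t: 26.1
eef_pos: [573.0, 227.2, 44.4]
tcp_rot: [-3.141, 0.0, -2.937]
ft_force: [3.3, -7.1, 4.8]
opening: 0.098
grip_force: 30.0
```

{"api": "jog_arm", "payload": {"motion": [[[0, 0, -1], 0], [[0, 0, -2], 0], [[0, 0, -2], 0]]}}

```text
t: 26.4
eef_pos: [572.9, 227.1, 46.2]
tcp_rot: [-3.141, -0.0, -2.937]
ft_force: [3.7, -6.3, 0.4]
opening: 0.098
grip_force: 30.0
```

{"api": "jog_arm", "payload": {"motion": [[[0, 0, 0], 0], [[0, 0, 0], 0], [[0, 0, 0], 0], [[0, 0, 0], 0]], "grip": 0.76}}

```text
t: 26.8
eef_pos: [572.6, 227.8, 46.0]
tcp_rot: [3.141, -0.001, -2.937]
ft_force: [0.3, -0.3, -0.1]
opening: 0.238
grip_force: 0.0
```

Released with no force left on the tool. Straight up and clear.

{"api": "jog_arm", "payload": {"motion": [[[0, 0, -8], 0], [[0, 0, -20], 0], [[0, 0, -45], 0], [[0, 0, -85], 0], [[0, 0, -130], 0]]}}

```text
t: 27.3
eef_pos: [572.4, 227.5, 177.9]
tcp_rot: [3.142, -0.001, -2.937]
ft_force: [0.9, 0.4, -0.2]
opening: 0.239
grip_force: 0.0
```

{"api": "jog_arm", "payload": {"motion": [[[0, 0, 0], 0], [[0, 0, 0], 0], [[0, 0, 0], 0], [[0, 0, 0], 0], [[0, 0, 0], 0]]}}

```text
t: 27.8
eef_pos: [572.6, 227.5, 175.2]
tcp_rot: [-3.142, -0.002, -2.937]
ft_force: [-0.4, -0.3, -0.2]
opening: 0.243
grip_force: 0.0
```

Run:
```python
from h import *
q=read_camera("scene"); s=state(); print(s["eef_pos"],s["ft_force"])
cv2.imwrite("pics/s9.png",cv2.resize(q["img"][140:460,160:500],(680,600)))
```

```text
[572.68586968 227.50451046 175.27157178] [-0.24745939 -0.42760502  0.0503506 ]
```

View pics/s9.png

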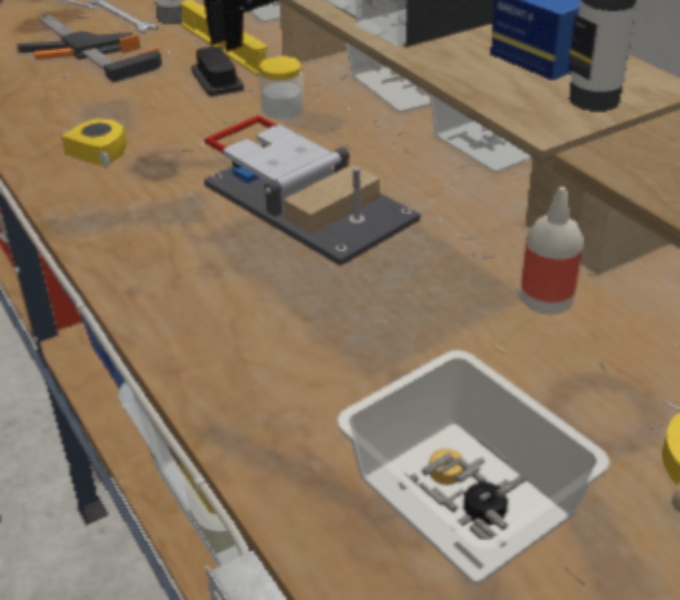

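The leaf lies back on the rest, with its handle at (240,133). The nut (485,500) and spacer (446,465) are in the bin, and the glue bottle, jar and tape measure stand where they were.

```bash
python3 -c "from cell import job_done; print(job_done())"
```

```text
the job is handed in; nothing more can be done
None
```

The job is handed in at about 28 s, with no verdict returned: the nut and spacer are in the bin, the leaf lies on the rest bar, and the glue bottle, jar and tape measure still stand where they were; the first nut grasp closed on air because the fingertips reach only about 3 mm past the TCP, not 25.

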